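# Put the paint pots away in reverse order

### The arm

A 6-joint arm with a two-finger parallel gripper is mounted at the origin on the work surface. World frame = base frame: x ahead of the robot, y to its left, z up, the work surface at z = 0. Lengths are in m, angles in rad, forces in N, time in s.
With the tool pointing down it reaches from about 0.35 to 0.975 m from the base axis. Payload 7.1 kg.
Tool frame: the origin (TCP) lies on the centre line of the jaws, within the pads' length; the fingertips stand 19 mm ahead of it and the grasp point (between the pads) is the TCP (ctrl.tcp_to_tips is the distance from the TCP to the fingertips, in m); z points along the fingers, y is the line along which they close (so a half turn about z gives the same grasp; the last joint's range is limited). The gripper opens to 88 mm and grips with 3 to 60 N. Pads are 20 mm wide; open, the fingers measure 115 mm over their backs; the gripper's body (75 mm by 178 mm) begins 61 mm behind the grasp point.
Start: joints at [1.22, 0.423, 1.63, -0, 1.089, -0.019], TCP at [0.204, 0.591, 0.215] pointing down, gripper open.
Joint ranges: [-3, 3], [-0.9, 2.11], [0.09, 2.58], [-1.31, 4.45], [0.11, 2.69], [-2.54, 2.54]. Speed limits (rad/s): [2.39, 2.39, 3.01, 3.14, 3.14, 3.14].

### API

Orientations are given as a unit quaternion [x, y, z, w].
In Python, from bench import ctrl gives the robot as it stands.
- The arm moves only by the tool arm_command, never from a script. Its argument "targets" is one flat list of numbers, 5 for each row, row after row: the opening, from -1 (shut) to 1 (fully open), then the shift along the tool's x, y, z in units of 0.025 m (1.0 is 0.025 m), then the turn about the tool's z in units of 8 degrees (1.0 is 8 degrees). In form: [jaw, dx, dy, dz, twist, jaw, dx, dy, dz, twist, ...]. A call has 1 to 10 rows; each row shifts and turns the commanded pose from where the row before left it, along the tool's axes as they then stand; what a row does not reach is not made up. A row lasts 1/8 s, in which the tool goes at most 62.5 mm and 10.7 degrees, less where a joint would pass 70% of its speed; a pose out of reach is approached as far as the arm can. A call with a number of a shift or a turn outside -1 to 1 is refused whole. A call with a gripper value outside its range is refused whole. The fingers move at their own pace and stop on an object; "force" is the grip in N (left out, the last holds). Time passes only in rows, so rows that do not move let the fingers close. It gives the time, the measured TCP pose, the force, the opening and the grip force at its end, in the units of the state.
- ctrl.observe(): the state, without advancing time (a new reading comes with each control period).
- ctrl.capture(name): name is "scene" or "top" or "wrist"; returns a dict with "image" (400x640x3 uint8, red, green, blue), "fx", "fy", "cx", "cy" (pixels), "rvec" (rotation vector, rad) and "tvec" (3), from world to camera coordinates, as OpenCV has them. Camera axes: x right, y down, z forward; pixel columns grow to the right and rows downward; lengths in m; the calibration is good to about 2 mm. A picture is of the moment at which its call begins. There is no depth.
- ctrl.finish_job(): hands the job in; it is judged then, once.
The state is a dict: "time_s": time; "q": joint angles; "qd": joint speeds; "joint_torque": joint torques, N m; "position": TCP position; "tcp_rot": TCP orientation; "contact_force": force on the tool from outside, world axes, zero at the start; "torque": the same for the moment, N m; "width": opening from 0.0 (shut) to 1.0 (fully open); "grasp_force": force on a finger pad.
Only numpy, scipy, OpenCV 4.12 (cv2) and the standard library are available. Lean on these libraries where they do the work, as an engineer would, in place of code of your own. Each camera call takes 0.05 s, during which the arm holds its last target. There are 200 camera calls.

### The job

Painting is over: move the four paint pots from the black work tray to the wooden storage rack in reverse order, so that the pot next to the tray's pull tab goes in the rack's well farthest from its own tab, the next pot in the next well, and so on, until the last pot stands beside the rack's tab. Stand each pot upright on the floor of its own well, and do not tip any pot over on the way.

Things in the scene. Friction and masses are not known exactly. Their poses are not given: they have to be found in the camera images.
- tray: Work tray: black strip of four wells, a pot in each. Fixed, may point any way, 228 x 64 mm. +y runs along the row to the pull tab (metal, 36 mm wide, +y end only, ends at 140 mm), x across, z up. Origin: middle of underside, on the table. Well centres at y = 84 (next to tab), 28, -28, -84 mm. Wells 56 (x) x 52 (y) mm inside; heights: floor 3, long lips 6, cross walls 9 mm.
- rack: Storage rack: pale wooden strip of four wells, empty at first. Fixed, may point any way, 228 x 64 mm. +y runs along the row to the pull tab (metal, 36 mm wide, +y end only, ends at 140 mm), x across, z up. Origin: middle of underside, on the table. Well centres at y = 84 (next to tab), 28, -28, -84 mm. Wells 56 (x) x 52 (y) mm inside; heights: floor 3, long lips 6, cross walls 9 mm.
- jar_centre (a point): Round jar: the widest and lowest of the four pots, grey plastic body 34 mm across and 30 mm high under a wide flat black cap 36 mm across and 14 mm high; 44 mm high in all. About 50 g. Point: on its axis, half-way up (22 mm above its underside); z up. Starts upright on its mat, underside 5 mm above the table, in any tray well, turned up to 0.25 rad from the tray.
- hex_centre (a point): Six-sided jar: grey hexagonal body 30 mm across flats (two flats face the pot's own +x and -x) and 40 mm high, round black cap 24 mm across and 10 mm high; 50 mm high in all. About 50 g. Point: on its axis, half-way up (25 mm above its underside); z up. Starts upright on its mat, underside 5 mm above the table, in any tray well, turned up to 0.25 rad from the tray.
- square_centre (a point): Square bottle: grey body 28 x 28 mm (flat sides across its own x and y) and 42 mm high, small round black cap 18 mm across and 14 mm high; 56 mm high in all. About 50 g. Point: on its axis, half-way up (28 mm above its underside); z up. Starts upright on its mat, underside 5 mm above the table, in any tray well, turned up to 0.25 rad from the tray.
- dropper_centre (a point): Dropper bottle: the slimmest and tallest pot, round grey body 24 mm across and 44 mm high, black pointed nozzle 24 mm high tapering from 17 to 7 mm; 68 mm high in all. About 50 g. Point: on its axis, half-way up (34 mm above its underside); z up. Starts upright on its mat, underside 5 mm above the table, in any tray well, turned up to 0.25 rad from the tray.
- jar_mat: White paper drip mat (round, 48 mm across, 2 mm thick) fixed in the well of the work tray in which the jar pot stands at the start; it stays there and so marks that well. Origin: centre of its underside, 3 mm above the table.
- hex_mat: White paper drip mat (hexagonal, 43 mm across flats, 2 mm thick) fixed in the well of the work tray in which the hex pot stands at the start; it stays there and so marks that well. Origin: centre of its underside, 3 mm above the table.
- square_mat: White paper drip mat (square, 43 mm, 2 mm thick) fixed in the well of the work tray in which the square pot stands at the start; it stays there and so marks that well. Origin: centre of its underside, 3 mm above the table.
- dropper_mat: White paper drip mat (round, small, 37 mm across, 2 mm thick) fixed in the well of the work tray in which the dropper pot stands at the start; it stays there and so marks that well. Origin: centre of its underside, 3 mm above the table.
Things that resemble listed ones, but are neither listed nor needed, are in the scene too. What is shaped like the part that bears hex_centre but yellow is not meant.

How it is judged:
By the outcome, as a careful person would: the job done as asked, in the order asked, and still so for the second after the job is handed in, with the robot touching nothing.
It also fails if it takes over 106 s, if anything falls off the work surface, if the arm or the gripper's body presses on something with over 40 N, if the wrist force passes 120 N, or if a joint passes its speed limit or range.

## Working session

There is one attempt and no reset: what is moved stays moved. The work goes in short steps, Python scripts to look and compute and a tool call to move; the robot and the scene stay as the last step left them, time stands still between calls to the robot, and variables do not carry over. Pictures are saved under pics/ and viewed, at most 14 in all, crops included, and the job is handed in when it is done.

Besides the shell and the picture viewer there is one more tool, called after "Request:" as name(argument=value, ...) on one line, values as JSON. arm_command: Moves the arm, as the interface text tells. Its arguments: {"type":"object","properties":{"targets":{"type":"array","items":{"type":"number","minimum":-1,"maximum":1}},"force":{"type":"number"}},"required":["targets"]}

```bash
mkdir -p pics
python3 - <<'E'
from bench import ctrl
import cv2,numpy as np,pickle
for n in("scene","top"):
    c=ctrl.capture(n); cv2.imwrite(f"pics/{n}0.png",c["image"][:,:,::-1]); pickle.dump(c,open(f"{n}0.pkl","wb"))
    print(n,c["fx"],c["cx"],c["cy"],c["rvec"],c["tvec"])
s=ctrl.observe();print(s["position"],s["tcp_rot"],s["width"],ctrl.tcp_to_tips,s["time_s"])
E
```

```text
scene 364.4680093435687 313.11019854345614 204.2864693795284 [ 1.13505722  2.32739138 -1.03922814] [ 0.35059872 -0.20941414  1.15205959]
top 478.49881454736555 319.2777106979371 193.47159818747375 [ 2.15534752 -2.19280563  0.13810192] [-0.00646006  0.52008309  0.95339707]
[0.20339728 0.5904433  0.21408072] [ 1.65141526e-01  9.86269636e-01 -6.80295549e-04 -1.35450914e-04] 0.9989397871635504 0.019 0.1
```

View pics/scene0.png

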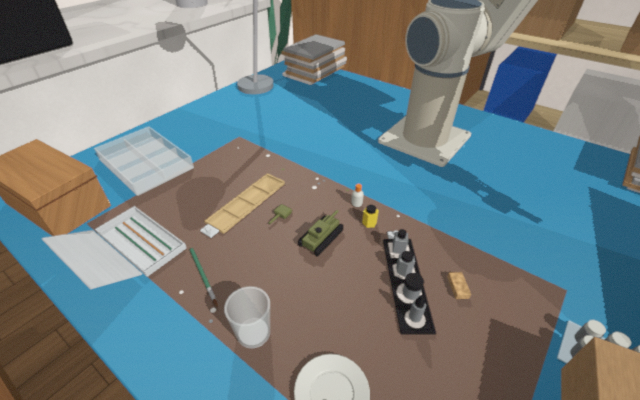

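View pics/top0.png

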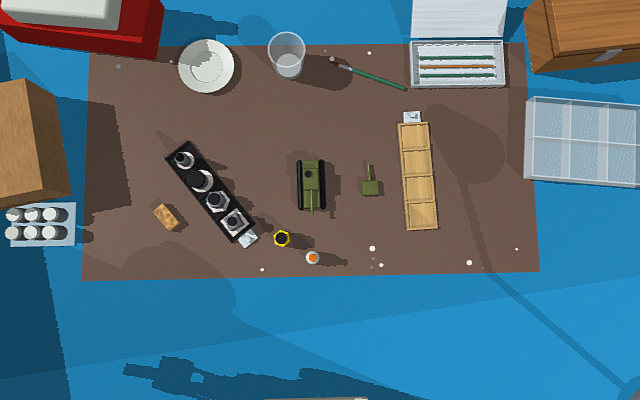

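The top view shows the black tray from (170,155) to (245,235) with its tab at (248,240), so the pots appear to run square, hex, jar, dropper from the tab. The rack runs from (413,120) to (422,230) with its tab at (412,117). These could be mistaken for pots:
- yellow hex pot at (282,238), not meant
- orange-capped bottle at (312,257)
- white pots at the left, around (35,225)

The grey pots I want are at (233,221), (216,199), (201,180) and (184,159). Next I'll check them in a close crop.

```bash
cat > h.py <<'E'
import cv2,numpy as np,pickle
from scipy.optimize import least_squares
def proj(c,P):
    K=np.array([[c["fx"],0,c["cx"]],[0,c["fy"],c["cy"]],[0,0,1.]])
    return cv2.projectPoints(np.asarray(P,float).reshape(-1,1,3),np.asarray(c["rvec"]),np.asarray(c["tvec"]),K,None)[0][:,0]
def ray(c,uv,z):
    R=cv2.Rodrigues(np.asarray(c["rvec"]))[0]; t=np.asarray(c["tvec"])
    d=R.T@np.array([(uv[0]-c["cx"])/c["fx"],(uv[1]-c["cy"])/c["fy"],1]); o=-R.T@t
    return o+d*(z-o[2])/d[2]
def world(pose,P):  # pose x,y,yaw
    P=np.atleast_2d(np.asarray(P,float)); x,y,a=pose; c,s=np.cos(a),np.sin(a)
    return np.c_[x+c*P[:,0]-s*P[:,1],y+s*P[:,0]+c*P[:,1],P[:,2]]
E
python3 - <<'E'
from h import *
c=pickle.load(open("top0.pkl","rb")); im=c["image"][:,:,::-1]
a=im[110:245,155:265];b=im[105:240,390:445]
a=im[130:255,155:265]; b=im[108:233,390:445]
cv2.imwrite("pics/crop.png",cv2.resize(np.hstack([a,b]),None,fx=4.8,fy=4.8,interpolation=cv2.INTER_CUBIC))
hsv=cv2.cvtColor(np.ascontiguousarray(im),cv2.COLOR_BGR2HSV)
m=((hsv[:,:,0]>12)&(hsv[:,:,0]<26)&(hsv[:,:,2]>120)&(hsv[:,:,1]>60)).astype(np.uint8); m[:,:390]=0;m[:,445:]=0;m[:105]=0;m[240:]=0
r=cv2.minAreaRect(cv2.findNonZero(cv2.morphologyEx(m,cv2.MORPH_OPEN,np.ones((3,3)))));print(r)
print(cv2.boxPoints(r)); print(ray(c,r[0],.004))
for p in cv2.boxPoints(r): print(ray(c,p,.005))
# tray: dark
m=((im.max(2)<45)).astype(np.uint8)
m[:,:155]=0;m[:,265:]=0;m[:130]=0;m[255:]=0
r=cv2.minAreaRect(cv2.findNonZero(cv2.morphologyEx(m,cv2.MORPH_OPEN,np.ones((3,3)))));print(r);
for p in cv2.boxPoints(r): print(p,ray(c,p,.005))
E
```

```text
((417.22955322265625, 177.02459716796875), (105.11199188232422, 31.234832763671875), 84.80557250976562)
[[396.91806 126.09838]
 [428.02463 123.2705 ]
 [437.54105 227.9508 ]
 [406.43448 230.77869]]
[ 0.55421112 -0.22404056  0.004     ]
[ 0.6647298  -0.18464525  0.005     ]
[ 0.67000003 -0.25174714  0.005     ]
[ 0.44580994 -0.262132    0.005     ]
[ 0.4410604  -0.19658243  0.005     ]
((209.78050231933594, 190.97561645507812), (107.75989532470703, 30.610057830810547), 51.34019088745117)
[164.17075 158.46342] [0.60189712 0.30940049 0.005     ]
[188.07318 139.34148] [0.64220433 0.25977787 0.005     ]
[255.39026 223.48781] [0.4617554  0.11827007 0.005     ]
[231.48782 242.60976] [0.42304453 0.16780432 0.005     ]
```

View pics/crop.png

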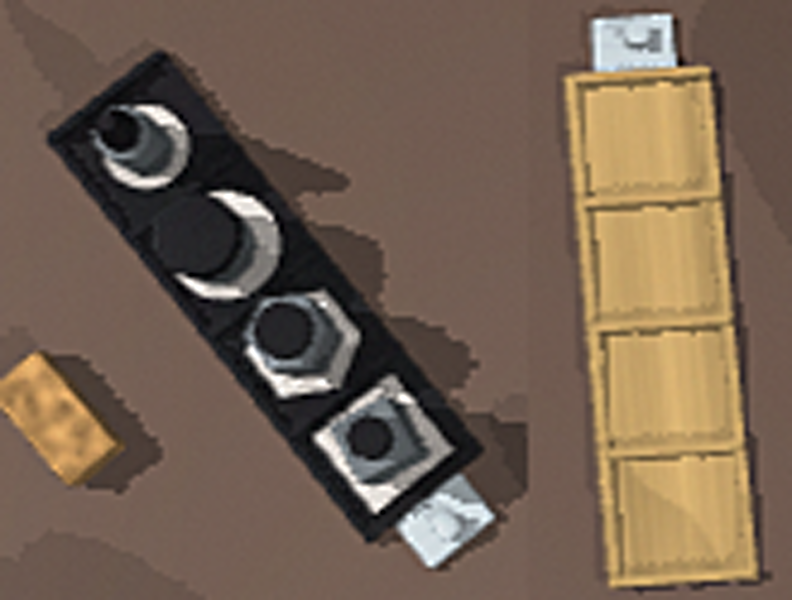

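The crop confirms the order from the tab: square, hex, jar, dropper, each on its matching mat. In the crop the tray corners are at (48,138), (163,50), (482,450) and (372,543), and the rack corners at (565,74), (712,66), (760,577) and (610,588). I'll fit the poses now.

```bash
cat > fit.py <<'E'
from h import *
c=pickle.load(open("top0.pkl","rb")); s=pickle.load(open("scene0.pkl","rb"))
def full(p,off): return np.array([[off+(x+.5)/4.8-.5,130+(y+.5)/4.8-.5] for x,y in p])
def fitrect(uv,z,guess):
    m=np.array([[-.032,.114,z],[.032,.114,z],[.032,-.114,z],[-.032,-.114,z]])
    best=None
    for k in range(4):
        r=least_squares(lambda p:(proj(c,world(p,m))-np.roll(uv,0,0)).ravel(),guess)
    return r.x,r.fun.reshape(4,2).round(1)
tray=full([(372,543),(482,450),(163,50),(48,138)],155)
rack=full([(565,74),(712,66),(760,577),(610,588)],390-110); rack[:,1]-=22
def wrap(uv,z,yaw):
    m=np.array([[-.032,.114,z],[.032,.114,z],[.032,-.114,z],[-.032,-.114,z]])
    cen=ray(c,uv.mean(0),z); r=least_squares(lambda p:(proj(c,world(p,m))-uv).ravel(),[cen[0],cen[1],yaw]); return r.x,r.fun
if __name__=="__main__":
    out={}
    for n,uv in(("tray",tray),("rack",rack)):
        w=np.array([ray(c,p,.006) for p in uv]); d=w[:2].mean(0)-w[2:].mean(0); yaw=np.arctan2(-d[0],d[1])
        x,f=wrap(uv,.006,yaw); print(n,x,np.degrees(x[2]),f.reshape(4,2).round(1).tolist()); out[n]=x
    pickle.dump(out,open("pose.pkl","wb"))
    # overlay
    def draw(cam,im,sc,o):
        for n in out:
            L=[]
            for y in(.112,.056,0,-.056,-.112): L.append([(-.032,y,.009),(.032,y,.009)])
            L+= [[(x,-.114,.006),(x,.114,.006)] for x in(-.032,.032)]+[[(-.018,.14,.003),(.018,.14,.003)]]
            for l in L:
                q=((proj(cam,world(out[n],l))-o+.5)*sc-.5).round().astype(int); cv2.line(im,tuple(q[0].tolist()),tuple(q[1].tolist()),(0,0,255),1)
        for (nm,yy,h,rad) in(("sq",.084,.061,.009),("hex",.028,.055,.012),("jar",-.028,.049,.018),("dr",-.084,.073,.0035)):
            t=np.linspace(0,6.3,30)
            for hh,rr,col in((h,rad,(0,255,255)),):
                P=world(out["tray"],np.c_[rr*np.cos(t),yy+rr*np.sin(t),0*t+hh])
                q=((proj(cam,P)-o+.5)*sc-.5).round().astype(np.int32); cv2.polylines(im,[q],1,col,1)
        return im
    def crop(cam,x0,y0,w,h,sc): 
        im=cv2.resize(np.ascontiguousarray(cam["image"][y0:y0+h,x0:x0+w,::-1]),None,fx=sc,fy=sc,interpolation=cv2.INTER_CUBIC); return draw(cam,im,sc,np.array([x0,y0]))
    A=crop(s,370,220,75,118,5); B=crop(c,160,134,85,118,5)
    cv2.imwrite("pics/ov.png",np.hstack([A,B]))
    R=crop(s,190,165,110,85,5);R2=crop(c,385,105,50,85,5)
    cv2.imwrite("pics/ov2.png",np.hstack([R,R2]))
E
python3 fit.py
```

```text
tray [0.53213483 0.21282453 2.23747709] 128.19799410945342 [[23.8, -19.6], [-23.5, 19.4], [-24.1, 18.3], [24.1, -18.8]]
rack [ 0.55838465 -0.2241737  -1.521302  ] -87.16418409473543 [[0.5, 0.2], [-0.5, 0.1], [-0.4, -0.0], [0.4, -0.3]]
```

View pics/ov.png

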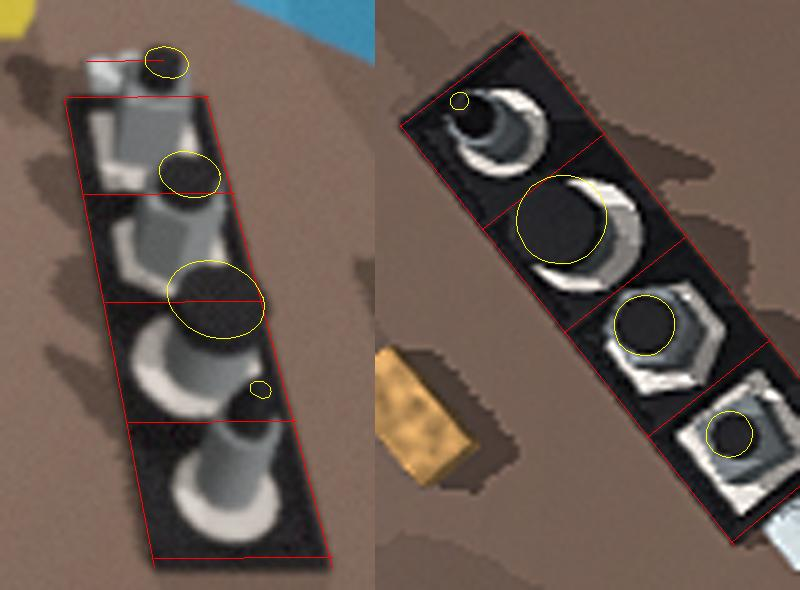

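View pics/ov2.png

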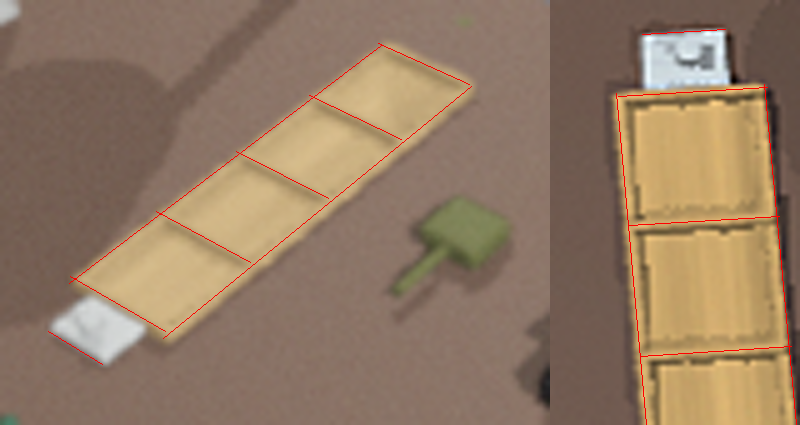

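The overlays show the tray and rack fits agree to about 2 mm in both views. In `ov.png`, the caps of the square (730,434), hex (644,325) and jar (561,220) sit at their well centres, while the dropper is a few mm off. I still need the pot yaws, so I'll make one enlarged, brightened crop.

```bash
sed -i 's/tray=full(\[(372,543),(482,450),(163,50),(48,138)\]/tray=full([(482,450),(372,543),(48,138),(163,50)]/' fit.py; python3 fit.py
python3 - <<'E'
from fit import *
P=pickle.load(open("pose.pkl","rb"))["tray"]
def bright(a): return np.clip(255*(a/255.)**.5,0,255).astype(np.uint8)
def tile(cam,yy,poly,h,rad,top,hm,sz):
    ctr=proj(cam,world(P,[0,yy,h*.6]))[0]; o=(ctr-sz/2).astype(int); sc=266/sz
    im=bright(cv2.resize(np.ascontiguousarray(cam["image"][o[1]:o[1]+sz,o[0]:o[0]+sz,::-1]),(266,266),interpolation=cv2.INTER_CUBIC))
    for q3,col in((poly,(0,0,255)),):
        q=((proj(cam,world(P,np.c_[poly[:,0],poly[:,1]+yy,0*poly[:,0]+h]))-o+.5)*sc-.5).round().astype(np.int32)
        cv2.polylines(im,[q],1,col,1)
    return im
sq=np.array([[-14,-14],[14,-14],[14,14],[-14,14]])/1e3
a=np.radians(30+60*np.arange(6)); hx=np.c_[np.cos(a),np.sin(a)]*.015/np.cos(np.pi/6)
t=np.linspace(0,6.28,40); dr=np.c_[np.cos(t),np.sin(t)]*.012
rows=[np.hstack([tile(cam,.084,sq,.047,0,0,0,34),tile(cam,.028,hx,.045,0,0,0,34),tile(cam,-.084,dr,.049,0,0,0,34)]) for cam in(c,s)]
cv2.imwrite("pics/yaw.png",np.vstack(rows))
E
```

```text
tray [0.53180968 0.21298621 2.23801854] 128.2290165485575 [[0.8, -0.0], [-0.6, 0.2], [-0.2, 0.2], [0.0, -0.3]]
rack [ 0.55838465 -0.2241737  -1.521302  ] -87.16418409473543 [[0.5, 0.2], [-0.5, 0.1], [-0.4, -0.0], [0.4, -0.3]]
```

View pics/yaw.png

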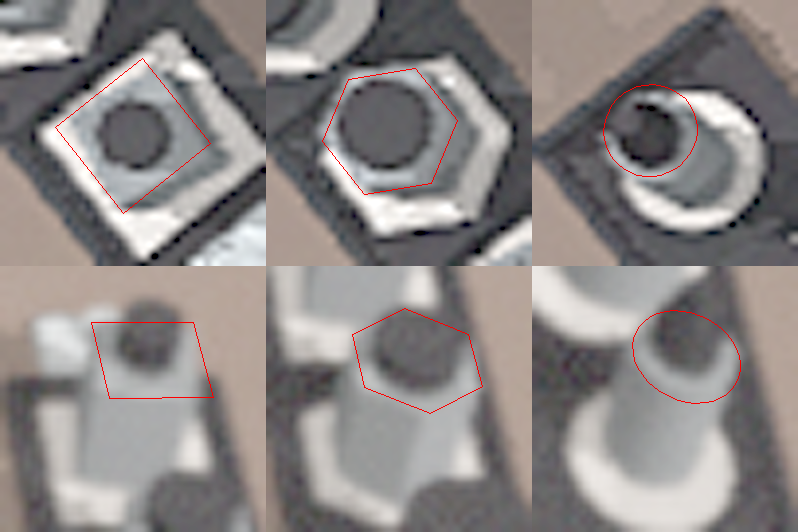

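The outlines match to 1–2 mm. The square is turned about -12° from the tray (its top-view edge runs from (85,120) to (125,208)), and the hex about -9°. Next I'll write a helper that gives the remaining move in tool units.

```bash
cat > go.py <<'E'
# usage: go.py tray|rack well_y z dyaw(deg rel. container) : twist first, then shift in the new tool frame
import sys
from h import *
from bench import ctrl
from scipy.spatial.transform import Rotation as R
def go(n,wy,z,dyaw=0,p0=None,psi0=None):
    P=pickle.load(open("pose.pkl","rb"))[n]; t=world(P,[0,wy,z])[0]
    s=ctrl.observe(); M=R.from_quat(s["tcp_rot"]).as_matrix()
    psi=np.arctan2(M[1,0],M[0,0]); tgt=P[2]+np.radians(dyaw)+np.pi/2
    d=(tgt-psi+np.pi/2)%np.pi-np.pi/2
    if n=="rack" and 0: pass
    tgt=psi+d; X=np.array([np.cos(tgt),np.sin(tgt),0]);Y=np.array([np.sin(tgt),-np.cos(tgt),0])
    e=t-s["position"]
    print(n,wy,"twist units %.2f"%(-np.degrees(d)/8),"shift units dx %.2f dy %.2f dz %.2f"%(e@X/.025,e@Y/.025,-e[2]/.025),"| t %.2f w %.3f g %.1f q6 %.2f psi %.1f"%(s["time_s"],s["width"],s["grasp_force"],s["q"][5],np.degrees(psi)),s["position"].round(4))
if __name__=="__main__":
    a=sys.argv; go(a[1],float(a[2]),float(a[3]),float(a[4]) if len(a)>4 else 0)
E
python3 go.py tray .084 .12 -12
```

```text
tray 0.084 twist units -5.65 shift units dx -1.82 dy -20.05 dz 3.76 | t 0.10 w 0.999 g 0.0 q6 -0.02 psi 161.0 [0.2034 0.5904 0.2141]
```

Request:
arm_command(targets=[1,0,0,0,-0.95,1,0,0,0,-0.95,1,0,0,0,-0.95,1,0,0,0,-0.95,1,0,0,0,-0.95,1,0,0,0,-0.9,1,-0.1,-1,0,0,1,-0.1,-1,0,0,1,-0.1,-1,0,0,1,-0.1,-1,0,0], force=15)

```text
time_s: 1.35
position: [0.2578, 0.5035, 0.2149]
tcp_rot: [-0.226, 0.974, -0.0, 0.0]
contact_force: [-0.1, -0.2, 0.4]
width: 0.995
grasp_force: 0.0
```

Request:
arm_command(targets=[1,-0.1,-1,0,0,1,-0.1,-1,0,0,1,-0.1,-1,0,0,1,-0.1,-1,0,0,1,-0.1,-1,0,0,1,-0.1,-1,0,0,1,-0.1,-1,0,0,1,-0.1,-1,0,0,1,-0.1,-1,0,0,1,-0.1,-1,0,0])

```text
time_s: 2.6
position: [0.3898, 0.2902, 0.2149]
tcp_rot: [-0.226, 0.974, 0.0, 0.0]
contact_force: [-0.5, -0.1, 0.1]
width: 1.001
grasp_force: 0.0
```

Request:
arm_command(targets=[1,-0.1,-1,0.6,0,1,-0.1,-1,0.6,0,1,-0.1,-1,0.6,0,1,-0.1,-1,0.6,0,1,0,-1,0.6,0,1,0,-1,0.6,0,1,0,0,0,0])

```text
time_s: 3.48
position: [0.4641, 0.1597, 0.1241]
tcp_rot: [-0.225, 0.974, -0.0, -0.001]
contact_force: [-0.0, 0.0, -0.1]
width: 1.0
grasp_force: 0.0
```

```bash
python3 go.py tray .084 .03 -12
python3 - <<'E'
from h import *
from bench import ctrl
w=ctrl.capture("wrist");im=np.ascontiguousarray(w["image"][:,:,::-1])
P=pickle.load(open("pose.pkl","rb"))["tray"]
for yy,h,yaw in((.084,.047,-12),):
    q4=np.array([[-14,-14],[14,-14],[14,14],[-14,14]])/1e3;a=np.radians(yaw);q4=q4@np.array([[np.cos(a),np.sin(a)],[-np.sin(a),np.cos(a)]])
    cv2.polylines(im,[proj(w,world(P,np.c_[q4[:,0],q4[:,1]+yy,0*q4[:,0]+h])).round().astype(np.int32)],1,(0,0,255),1)
a=np.radians(30+60*np.arange(6)-9); hx=np.c_[np.cos(a),np.sin(a)]*.015/np.cos(np.pi/6)
cv2.polylines(im,[proj(w,world(P,np.c_[hx[:,0],hx[:,1]+.028,0*hx[:,0]+.045])).round().astype(np.int32)],1,(0,0,255),1)
cv2.imwrite("pics/w1.png",im)
E
```

```text
tray 0.084 twist units -0.03 shift units dx -0.09 dy 0.01 dz 3.76 | t 3.48 w 1.000 g 0.0 q6 -1.72 psi -154.0 [0.4641 0.1597 0.1241]
```

View pics/w1.png

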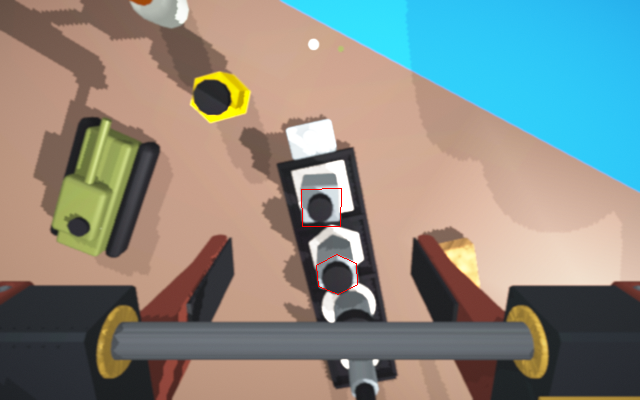

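The wrist view shows both outlines (square at (321,207), hex at (337,274)) matching the pots. I'll go down and grip.

Request:
arm_command(targets=[1,-0.1,0,0.9,0,1,0,0,0.9,0,1,0,0,0.9,0,1,0,0,0.9,0,1,0,0,0.15,0,-1,0,0,0,0,-1,0,0,0,0,-1,0,0,0,0,-1,0,0,0,0,-1,0,0,0,0], force=15)

```text
time_s: 4.78
position: [0.4669, 0.1632, 0.0312]
tcp_rot: [-0.227, 0.974, 0.0, 0.0]
contact_force: [-0.2, 0.5, -0.2]
width: 0.472
grasp_force: 0.0
```

```bash
python3 go.py tray .084 .03 -12
```

```text
tray 0.084 twist units -0.01 shift units dx 0.08 dy -0.06 dz 0.05 | t 4.78 w 0.472 g 0.0 q6 -1.72 psi -153.8 [0.4669 0.1632 0.0312]
```

Request:
arm_command(targets=[-1,0,0,0,0,-1,0,0,0,0,-1,0,0,0,0,-1,0,0,0,0,-1,0,0,0,0,-1,0,0,-0.3,0])

```text
time_s: 5.52
position: [0.4663, 0.163, 0.0383]
tcp_rot: [-0.227, 0.974, -0.0, -0.001]
contact_force: [-0.0, -0.1, -0.5]
width: 0.322
grasp_force: 14.8
```

```bash
python3 go.py rack -.084 .13 0
```

```text
rack -0.084 twist units 2.92 shift units dx 0.45 dy -15.65 dz -3.67 | t 5.53 w 0.322 g 14.8 q6 -1.72 psi -153.8 [0.4663 0.163  0.0383]
```

Request:
arm_command(targets=[-1,0,0,-0.9,0,-1,0,0,-0.9,0,-1,0,0,-0.9,0,-1,0,0,-0.95,0.98,-1,0,0,0,0.97,-1,0,0,0,0.97,-1,0,-1,0,0,-1,0,-1,0,0,-1,0,-1,0,0,-1,0,-1,0,0])

```text
time_s: 6.78
position: [0.4717, 0.0626, 0.1302]
tcp_rot: [-0.025, 1.0, 0.0, 0.0]
contact_force: [0.1, -0.1, 0.1]
width: 0.32
grasp_force: 14.8
```

Request:
arm_command(targets=[-1,0.1,-1,0,0,-1,0.1,-1,0,0,-1,0.1,-1,0,0,-1,0.1,-1,0,0,-1,0,-1,0,0,-1,0,-1,0,0,-1,0,-1,0,0,-1,0,-1,0,0,-1,0,-1,0,0,-1,0,-1,0,0])

```text
time_s: 8.02
position: [0.474, -0.1877, 0.1302]
tcp_rot: [-0.025, 1.0, -0.0, 0.0]
contact_force: [0.3, 0.4, -0.6]
width: 0.322
grasp_force: 14.8
```

Request:
arm_command(targets=[-1,0,-0.8,0,0,-1,0,-0.75,0,0,-1,0,0,0,0,-1,0,0,0,0])

```text
time_s: 8.52
position: [0.4757, -0.2251, 0.1296]
tcp_rot: [-0.025, 1.0, 0.0, -0.0]
contact_force: [1.0, -0.5, -0.4]
width: 0.316
grasp_force: 14.8
```

```bash
python3 go.py rack -.084 .029 0; python3 -c "
from bench import ctrl
import cv2
cv2.imwrite('pics/w2.png',ctrl.capture('wrist')['image'][:,:,::-1])"
```

```text
rack -0.084 twist units -0.00 shift units dx 0.06 dy -0.13 dz 4.02 | t 8.53 w 0.316 g 14.8 q6 -2.08 psi -177.2 [ 0.4757 -0.2251  0.1296]
```

View pics/w2.png

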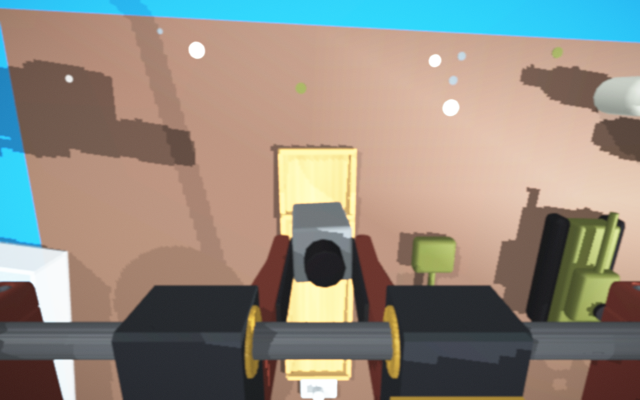

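The square is held upright over the end well (the rack spans (278,148) to (355,380) in the wrist view). I'll lower it, release and lift.

Request:
arm_command(targets=[-1,0.06,-0.1,0.9,0,-1,0,0,0.9,0,-1,0,0,0.9,0,-1,0,0,0.9,0,-1,0,0,0.3,0,-1,0,0,0.08,0,-1,0,0,0,0])

```text
time_s: 9.45
position: [0.4751, -0.2282, 0.0308]
tcp_rot: [-0.025, 1.0, -0.0, 0.0]
contact_force: [-0.5, 0.6, -0.6]
width: 0.321
grasp_force: 14.8
```

```bash
python3 go.py rack -.084 .029 0
```

```text
rack -0.084 twist units 0.00 shift units dx 0.03 dy -0.00 dz 0.07 | t 9.45 w 0.321 g 14.8 q6 -2.09 psi -177.2 [ 0.4751 -0.2282  0.0308]
```

Request:
arm_command(targets=[-1,0,0,0.06,0,-1,0,0,0,0,1,0,0,0,0,1,0,0,0,0,1,0,0,0,0,1,0,0,-0.5,0,1,0,0,-1,0,1,0,0,-1,0,1,0,0,-1,0,1,0,0,-0.6,0])

```text
time_s: 10.7
position: [0.4752, -0.2284, 0.1332]
tcp_rot: [-0.025, 1.0, -0.0, 0.001]
contact_force: [0.5, 0.2, -0.4]
width: 1.004
grasp_force: 0.0
```

```bash
python3 go.py tray .028 .03 -9
```

```text
tray 0.028 twist units -3.30 shift units dx -9.49 dy 14.13 dz 4.13 | t 10.70 w 1.004 g 0.0 q6 -2.09 psi -177.2 [ 0.4752 -0.2284  0.1332]
```

Request:
arm_command(targets=[1,0,0,0,-0.83,1,0,0,0,-0.83,1,0,0,0,-0.82,1,0,0,0,-0.82,1,-0.63,0.94,0,0,1,-0.63,0.94,0,0,1,-0.63,0.94,0,0,1,-0.63,0.94,0,0,1,-0.63,0.94,0,0,1,-0.63,0.94,0,0])

```text
time_s: 11.95
position: [0.4893, -0.0566, 0.1309]
tcp_rot: [-0.251, 0.968, -0.001, -0.001]
contact_force: [-0.9, -0.2, -0.1]
width: 0.998
grasp_force: 0.0
```

Request:
arm_command(targets=[1,-0.63,0.94,0,0,1,-0.63,0.94,0,0,1,-0.63,0.94,0,0,1,-0.63,0.94,0,0,1,-0.63,0.94,0,0,1,-0.63,0.94,0,0,1,-0.63,0.94,0,0,1,-0.63,0.94,0,0,1,-0.63,0.94,0,0,1,0,0,0,0])

```text
time_s: 13.2
position: [0.5106, 0.1975, 0.13]
tcp_rot: [-0.252, 0.968, -0.001, -0.001]
contact_force: [-0.7, 0.0, -0.4]
width: 1.002
grasp_force: 0.0
```

```bash
python3 go.py tray .028 .03 -9
```

```text
tray 0.028 twist units -0.00 shift units dx 0.06 dy -0.05 dz 4.00 | t 13.20 w 1.002 g 0.0 q6 -1.73 psi -150.8 [0.5106 0.1975 0.13  ]
```

Request:
arm_command(targets=[1,0.06,-0.05,0.9,0,0.6,0,0,0.9,0,0.4,0,0,0.9,0,0.3,0,0,0.9,0,0.2,0,0,0.4,0,-1,0,0,0,0,-1,0,0,0,0,-1,0,0,0,0,-1,0,0,0,0,-1,0,0,0,0])

```text
time_s: 14.45
position: [0.5103, 0.1943, 0.0306]
tcp_rot: [-0.251, 0.968, -0.001, -0.0]
contact_force: [0.3, 0.0, 5.9]
width: 0.349
grasp_force: 15.0
```

Request:
arm_command(targets=[-1,0,0,0,0,-1,0,0,0,0])

```text
time_s: 14.7
position: [0.5103, 0.1943, 0.0306]
tcp_rot: [-0.251, 0.968, -0.001, -0.0]
contact_force: [0.5, -0.9, 6.3]
width: 0.346
grasp_force: 15.0
```

```bash
python3 go.py rack -.028 .13 0
```

```text
rack -0.028 twist units 3.28 shift units dx 0.03 dy -16.81 dz -3.98 | t 14.70 w 0.346 g 15.0 q6 -1.73 psi -150.9 [0.5103 0.1943 0.0306]
```

Request:
arm_command(targets=[-1,0,0,-0.3,0,-1,0,0,-0.6,0,-1,0,0,-0.9,0,-1,0,0,-0.9,0,-1,0,0,-0.9,0,-1,0,0,-0.4,0,-1,0,0,0,0])

```text
time_s: 15.58
position: [0.5101, 0.1945, 0.1307]
tcp_rot: [-0.251, 0.968, -0.001, -0.0]
contact_force: [0.1, -0.0, -0.2]
width: 0.349
grasp_force: 15.0
```

```bash
python3 go.py rack -.028 .13 0;  python3 -c "
from bench import ctrl
import cv2
cv2.imwrite('pics/w3.png',ctrl.capture('wrist')['image'][:,:,::-1])"
```

```text
rack -0.028 twist units 3.28 shift units dx 0.02 dy -16.82 dz 0.03 | t 15.57 w 0.349 g 15.0 q6 -1.73 psi -150.9 [0.5101 0.1945 0.1307]
```

View pics/w3.png

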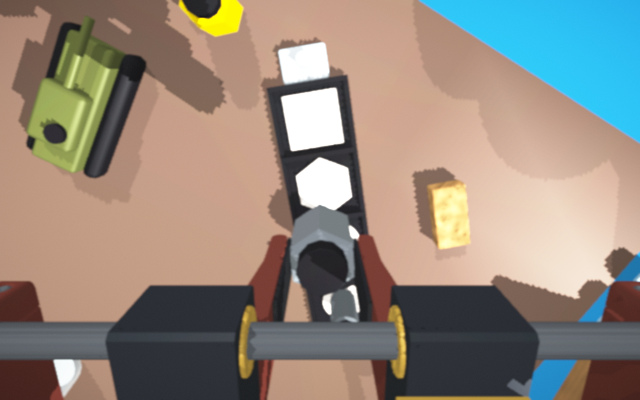

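The hex is held upright in the wrist view (323,262), and its mat and the square's are both empty. Carrying it to the rack.

Request:
arm_command(targets=[-1,0,0,0,0.82,-1,0,0,0,0.82,-1,0,0,0,0.82,-1,0,0,0,0.82,-1,0,-1,0,0,-1,0,-1,0,0,-1,0,-1,0,0,-1,0,-1,0,0,-1,0,-1,0,0,-1,0,-1,0,0])

```text
time_s: 16.88
position: [0.5165, 0.0437, 0.1292]
tcp_rot: [-0.025, 1.0, -0.002, -0.002]
contact_force: [0.7, 0.7, -0.5]
width: 0.35
grasp_force: 15.0
```

Request:
arm_command(targets=[-1,0,-1,0,0,-1,0,-1,0,0,-1,0,-1,0,0,-1,0,-1,0,0,-1,0,-1,0,0,-1,0,-1,0,0,-1,0,-1,0,0,-1,0,-1,0,0,-1,0,-1,0,0,-1,0,-1,0,0])

```text
time_s: 18.12
position: [0.5289, -0.2057, 0.1298]
tcp_rot: [-0.025, 1.0, -0.001, -0.002]
contact_force: [1.4, -0.6, 0.3]
width: 0.347
grasp_force: 15.0
```

Request:
arm_command(targets=[-1,0,-0.8,0,0,-1,0,0,0,0,-1,0,0,0,0])

```text
time_s: 18.5
position: [0.5303, -0.2245, 0.1308]
tcp_rot: [-0.025, 1.0, -0.001, -0.001]
contact_force: [-0.5, 0.1, -0.4]
width: 0.35
grasp_force: 15.0
```

```bash
python3 go.py rack -.028 .029 0
```

```text
rack -0.028 twist units 0.00 shift units dx -0.00 dy -0.04 dz 4.07 | t 18.50 w 0.350 g 15.0 q6 -2.04 psi -177.2 [ 0.5303 -0.2245  0.1308]
```

Request:
arm_command(targets=[-1,0,-0.04,0.9,0,-1,0,0,0.9,0,-1,0,0,0.9,0,-1,0,0,0.9,0,-1,0,0,0.3,0,-1,0,0,0.1,0,-1,0,0,0,0,-1,0,0,0,0])

```text
time_s: 19.5
position: [0.531, -0.2266, 0.032]
tcp_rot: [-0.025, 1.0, -0.002, -0.0]
contact_force: [0.4, -0.2, -0.3]
width: 0.344
grasp_force: 15.0
```

```bash
python3 go.py rack -.028 .029 0
```

```text
rack -0.028 twist units 0.00 shift units dx 0.02 dy 0.04 dz 0.12 | t 19.50 w 0.344 g 15.0 q6 -2.04 psi -177.2 [ 0.531  -0.2266  0.032 ]
```

Request:
arm_command(targets=[-1,0,0,0.05,0,-1,0,0,0.03,0,-1,0,0,0,0])

```text
time_s: 19.88
position: [0.5305, -0.2265, 0.0292]
tcp_rot: [-0.025, 1.0, -0.002, -0.001]
contact_force: [0.3, -0.5, -0.3]
width: 0.349
grasp_force: 15.0
```

Request:
arm_command(targets=[1,0,0,0,0,1,0,0,0,0,1,0,0,0,0,1,0,0,-0.5,0,1,0,0,-1,0,1,0,0,-1,0,1,0,0,-1,0,1,0,0,-0.6,0,1,0,0,0,0])

```text
time_s: 21.0
position: [0.5314, -0.2264, 0.133]
tcp_rot: [-0.025, 1.0, -0.002, 0.0]
contact_force: [0.3, 0.3, -1.1]
width: 1.002
grasp_force: 0.0
```

```bash
python3 go.py tray -.028 .03 0
```

```text
tray -0.028 twist units -4.42 shift units dx -12.01 dy 13.80 dz 4.12 | t 21.00 w 1.002 g 0.0 q6 -2.04 psi -177.2 [ 0.5314 -0.2264  0.133 ]
```

Request:
arm_command(targets=[1,0,0,0,-0.9,1,0,0,0,-0.9,1,0,0,0,-0.9,1,0,0,0,-0.9,1,0,0,0,-0.82,1,-0.86,0.98,0,0,1,-0.86,0.98,0,0,1,-0.86,0.98,0,0,1,-0.86,0.98,0,0,1,-0.86,0.98,0,0])

```text
time_s: 22.25
position: [0.5492, -0.046, 0.1221]
tcp_rot: [-0.313, 0.949, -0.017, -0.014]
contact_force: [0.8, -0.1, 0.1]
width: 1.0
grasp_force: 0.0
```

Request:
arm_command(targets=[1,-0.86,0.98,0,0,1,-0.86,0.98,0,0,1,-0.86,0.98,0,0,1,-0.86,0.98,0,0,1,-0.86,0.98,0,0,1,-0.86,0.98,0,0,1,-0.86,0.98,0,0,1,-0.86,0.98,0,0,1,-0.86,0.98,0,0,1,0,0,0,0])

```text
time_s: 23.5
position: [0.5736, 0.2465, 0.1095]
tcp_rot: [-0.314, 0.949, -0.017, -0.014]
contact_force: [-0.2, -0.0, -0.2]
width: 1.002
grasp_force: 0.0
```

```bash
python3 go.py tray -.028 .036 0
```

```text
tray -0.028 twist units -0.20 shift units dx 1.02 dy -0.02 dz 2.94 | t 23.50 w 1.002 g 0.0 q6 -1.78 psi -143.4 [0.5736 0.2465 0.1095]
```

Run:
```python
from bench import ctrl
from scipy.spatial.transform import Rotation as R
import numpy as np
s=ctrl.observe(); print(s["q"].round(3),s["qd"].round(3),s["joint_torque"].round(1)); print(R.from_quat(s["tcp_rot"]).as_matrix().round(4),s["position"])
print([x for x in dir(ctrl) if x[0]!='_'])
```

```text
[ 0.403  0.565  1.674 -0.04   0.933 -1.783] [-0.038 -0.015  0.029 -0.015  0.005 -0.02 ] [  1.4 -58.1 -23.8   0.1   0.1   0.2]
[[-0.8021 -0.597  -0.0153]
 [-0.596   0.8019 -0.0417]
 [ 0.0371 -0.0243 -0.999 ]] [0.57362399 0.24650002 0.1095416 ]
['MotionError', 'capture', 'finish_job', 'observe', 'tcp_to_tips']
```

```bash
python3 -c "
from bench import ctrl
import cv2,numpy as np
a=ctrl.capture('scene')['image'][130:350,170:490,::-1];b=ctrl.capture('top')['image'][90:280,140:460,::-1]
cv2.imwrite('pics/s3.png',np.vstack([cv2.resize(a,None,fx=1.45,fy=1.45),cv2.resize(b,None,fx=1.45,fy=1.45)]))"
```

```text
(no output)
```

View pics/s3.png

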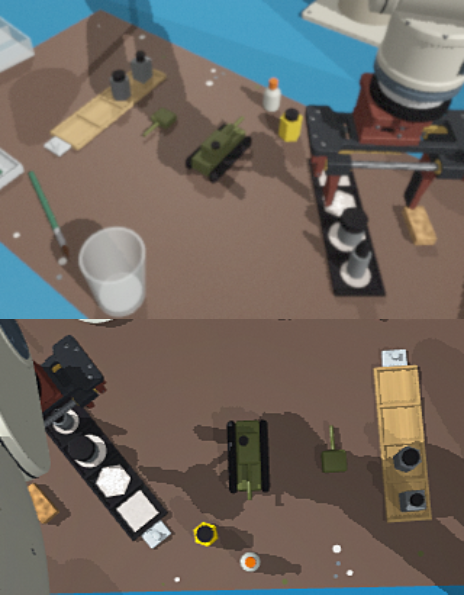

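Both views show all is well: the square and hex stand upright in the two rack wells far from the tab, and the jar and dropper are still in the tray. The tool picked up a tilt of about 2.5° and a 25 mm shortfall in the last move. I'll allow for the real tool axes from here on and take gentler steps.

```bash
python3 - <<'E'
t=open("go.py").read()
a=t.index("    tgt=psi+d; X="); b=t.index("    e=t-s")
t=t[:a]+"    N=M@R.from_euler('z',-d).as_matrix(); X,Y,Z=N.T\n"+t[b:].replace("-e[2]/.025","e@Z/.025").replace('s["position"].round(4))','s["position"].round(4),"tilt",M[:2,2].round(3),s["contact_force"].round(1))')
open("go.py","w").write(t)
E
python3 go.py tray -.028 .08 0
```

```text
tray -0.028 twist units -0.21 shift units dx 0.92 dy 0.07 dz 1.23 | t 23.60 w 0.996 g 0.0 q6 -1.78 psi -143.5 [0.5734 0.2444 0.1098] tilt [-0.016 -0.042] [-0.6 -0.3 -1.2]
```

Request:
arm_command(targets=[1,0,0,0,-0.2,1,0.45,0,0,0,1,0.45,0.05,0,0,1,0,0,0,0])

```text
time_s: 24.1
position: [0.5547, 0.2311, 0.1118]
tcp_rot: [-0.326, 0.945, -0.017, -0.014]
contact_force: [-0.2, -0.6, 0.3]
width: 1.002
grasp_force: 0.0
```

```bash
python3 go.py tray -.028 .036 0
```

```text
tray -0.028 twist units -0.03 shift units dx -0.06 dy 0.07 dz 3.03 | t 24.10 w 1.002 g 0.0 q6 -1.82 psi -142.0 [0.5547 0.2311 0.1118] tilt [-0.015 -0.042] [-0.2 -0.6  0.3]
```

Request:
arm_command(targets=[0.6,0,0.05,0.7,0,0.5,0,0,0.7,0,0.4,0,0,0.7,0,0.3,0,0,0.6,0,0.2,0,0,0.3,0,0.2,0,0,0,0,-1,0,0,0,0,-1,0,0,0,0,-1,0,0,0,0,-1,0,0,0,0])

```text
time_s: 25.35
position: [0.5543, 0.2302, 0.0373]
tcp_rot: [-0.326, 0.945, -0.017, -0.013]
contact_force: [-0.5, 0.4, 3.2]
width: 0.402
grasp_force: 15.0
```

Request:
arm_command(targets=[-1,0,0,0,0,-1,0,0,0,0,-1,0,0,0,0])

```text
time_s: 25.72
position: [0.5543, 0.2302, 0.0372]
tcp_rot: [-0.326, 0.945, -0.017, -0.013]
contact_force: [-0.3, 1.0, 5.9]
width: 0.4
grasp_force: 15.0
```

```bash
python3 go.py rack .028 .14 0
```

```text
rack 0.028 twist units 4.40 shift units dx -0.32 dy -18.31 dz -3.39 | t 25.73 w 0.400 g 15.0 q6 -1.81 psi -141.9 [0.5543 0.2302 0.0372] tilt [-0.013 -0.041] [-0.3  1.   5.9]
```

Request:
arm_command(targets=[-1,0,0,-0.3,0,-1,0,0,-0.7,0,-1,0,0,-0.8,0,-1,0,0,-0.8,0,-1,0,0,-0.8,0,-1,0,0,-0.7,0,-1,0,0,0,0])

```text
time_s: 26.6
position: [0.5564, 0.2347, 0.141]
tcp_rot: [-0.326, 0.945, -0.017, -0.012]
contact_force: [0.5, 0.3, -1.3]
width: 0.401
grasp_force: 14.9
```

Request:
arm_command(targets=[-1,0,0,0,0.7,-1,0,0,0,0.7,-1,0,0,0,0.7,-1,0,0,0,0.7,-1,0,0,0,0.7,-1,0,0,0,0.7,-1,0,0,0,0.2,-1,0,0,0,0])

```text
time_s: 27.6
position: [0.5551, 0.2341, 0.1386]
tcp_rot: [-0.026, 0.999, -0.021, -0.008]
contact_force: [0.3, 0.2, -1.0]
width: 0.398
grasp_force: 14.9
```

```bash
python3 go.py rack .028 .14 0
```

```text
rack 0.028 twist units 0.01 shift units dx -0.34 dy -18.30 dz 0.69 | t 27.60 w 0.398 g 14.9 q6 -1.20 psi -177.1 [0.5551 0.2341 0.1386] tilt [-0.015 -0.042] [ 0.3  0.2 -1. ]
```

Request:
arm_command(targets=[-1,0,-0.5,0.03,0,-1,0,-0.95,0.03,0,-1,0,-0.95,0.03,0,-1,0,-0.95,0.03,0,-1,0,-0.95,0.03,0,-1,0,-0.95,0.03,0,-1,0,-0.95,0.03,0,-1,0,-0.95,0.03,0,-1,0,-0.95,0.03,0,-1,0,-0.95,0.03,0])

```text
time_s: 28.85
position: [0.5665, 0.0066, 0.1408]
tcp_rot: [-0.026, 0.999, -0.021, -0.008]
contact_force: [0.1, 0.1, -1.1]
width: 0.401
grasp_force: 14.9
```

Request:
arm_command(targets=[-1,0,-0.95,0.03,0,-1,0,-0.95,0.03,0,-1,0,-0.95,0.03,0,-1,0,-0.95,0.03,0,-1,0,-0.95,0.03,0,-1,0,-0.95,0.03,0,-1,0,-0.95,0.03,0,-1,0,-0.95,0.03,0,-1,0,-0.95,0.03,0,-1,0,0,0,0])

```text
time_s: 30.1
position: [0.5773, -0.2074, 0.1427]
tcp_rot: [-0.024, 0.999, -0.021, -0.007]
contact_force: [-0.4, -0.1, -0.6]
width: 0.403
grasp_force: 14.9
```

```bash
python3 go.py rack .028 .14 0
```

```text
rack 0.028 twist units -0.01 shift units dx -0.33 dy -0.63 dz 0.13 | t 30.10 w 0.403 g 14.9 q6 -1.93 psi -177.2 [ 0.5773 -0.2074  0.1427] tilt [-0.014 -0.041] [-0.4 -0.1 -0.6]
```

Request:
arm_command(targets=[-1,-0.2,-0.4,0,0,-1,-0.13,-0.23,0,0,-1,0,0,0,0])

```text
time_s: 30.48
position: [0.587, -0.2208, 0.1432]
tcp_rot: [-0.025, 0.999, -0.02, -0.007]
contact_force: [-0.6, 0.1, 0.2]
width: 0.405
grasp_force: 14.9
```

```bash
python3 go.py rack .028 .036 0
```

```text
rack 0.028 twist units 0.01 shift units dx -0.04 dy 0.10 dz 4.29 | t 30.48 w 0.405 g 14.9 q6 -1.95 psi -177.1 [ 0.587  -0.2208  0.1432] tilt [-0.014 -0.041] [-0.6  0.1  0.2]
```

Request:
arm_command(targets=[-1,-0.04,0.1,0.7,0,-1,0,0,0.8,0,-1,0,0,0.8,0,-1,0,0,0.8,0,-1,0,0,0.7,0,-1,0,0,0.3,0,-1,0,0,0.12,0,-1,0,0,0,0,-1,0,0,0,0])

```text
time_s: 31.6
position: [0.5864, -0.2228, 0.0384]
tcp_rot: [-0.025, 0.999, -0.021, -0.007]
contact_force: [0.4, 0.3, -0.4]
width: 0.397
grasp_force: 14.9
```

```bash
python3 go.py rack .028 .035 0
```

```text
rack 0.028 twist units 0.00 shift units dx 0.00 dy 0.01 dz 0.13 | t 31.60 w 0.397 g 14.9 q6 -1.94 psi -177.1 [ 0.5864 -0.2228  0.0384] tilt [-0.013 -0.042] [ 0.4  0.3 -0.4]
```

Request:
arm_command(targets=[-1,0,0,0.06,0,-1,0,0,0.05,0,-1,0,0,0,0])

```text
time_s: 31.98
position: [0.5862, -0.2227, 0.0352]
tcp_rot: [-0.025, 0.999, -0.021, -0.007]
contact_force: [0.2, 0.8, 1.8]
width: 0.398
grasp_force: 15.0
```

Request:
arm_command(targets=[1,0,0,0,0,1,0,0,0,0,1,0,0,0,0,1,0,0,0,0,1,0,0,-0.4,0,1,0,0,-0.8,0,1,0,0,-0.9,0,1,0,0,-0.9,0,1,0,0,-0.9,0,1,0,0,-0.3,0])

```text
time_s: 33.22
position: [0.5886, -0.2187, 0.1427]
tcp_rot: [-0.025, 0.999, -0.021, -0.006]
contact_force: [-0.4, 0.6, -0.3]
width: 0.997
grasp_force: 0.0
```

```bash
python3 go.py tray -.084 .14 0; python3 go.py tray -.084 .14 -15
```

```text
tray -0.084 twist units -4.42 shift units dx -12.25 dy 14.96 dz -0.72 | t 33.23 w 0.997 g 0.0 q6 -1.94 psi -177.1 [ 0.5886 -0.2187  0.1427] tilt [-0.01  -0.043] [-0.4  0.6 -0.3]
tray -0.084 twist units -2.54 shift units dx -7.96 dy 17.62 dz -0.72 | t 33.23 w 0.997 g 0.0 q6 -1.94 psi -177.1 [ 0.5886 -0.2187  0.1427] tilt [-0.01  -0.043] [-0.4  0.6 -0.3]
```

The cause was joint 6 reaching its limit when I twisted at the rack. The dropper is round and its neighbours are gone, so it needs no twist.

```bash
python3 go.py tray -.084 .15 -35.3
```

```text
tray -0.084 twist units -0.01 shift units dx -1.35 dy 19.27 dz -1.12 | t 33.23 w 0.997 g 0.0 q6 -1.94 psi -177.1 [ 0.5886 -0.2187  0.1427] tilt [-0.01  -0.043] [-0.4  0.6 -0.3]
```

Request:
arm_command(targets=[1,-0.07,0.6,-0.06,0,1,-0.07,0.95,-0.06,0,1,-0.07,0.95,-0.06,0,1,-0.07,0.95,-0.06,0,1,-0.07,0.95,-0.06,0,1,-0.07,0.95,-0.06,0,1,-0.07,0.95,-0.06,0,1,-0.07,0.95,-0.06,0,1,-0.07,0.95,-0.06,0,1,-0.07,0.95,-0.06,0])

```text
time_s: 34.48
position: [0.5922, 0.0138, 0.1442]
tcp_rot: [-0.026, 0.999, -0.02, -0.009]
contact_force: [-0.1, 0.9, 0.2]
width: 0.999
grasp_force: 0.0
```

Request:
arm_command(targets=[1,-0.07,0.95,-0.05,0,1,-0.07,0.95,-0.05,0,1,-0.07,0.95,-0.05,0,1,-0.07,0.95,-0.05,0,1,-0.07,0.95,-0.05,0,1,-0.07,0.95,-0.05,0,1,-0.07,0.95,-0.05,0,1,-0.07,0.95,-0.05,0,1,-0.07,0.95,-0.05,0,1,0,0,0,0])

```text
time_s: 35.72
position: [0.5986, 0.2279, 0.1476]
tcp_rot: [-0.026, 0.999, -0.02, -0.007]
contact_force: [-0.4, -0.2, -0.3]
width: 1.0
grasp_force: 0.0
```

```bash
python3 go.py tray -.084 .11 -35.3
```

```text
tray -0.084 twist units 0.01 shift units dx -0.07 dy 1.54 dz 1.44 | t 35.73 w 1.000 g 0.0 q6 -1.24 psi -177.0 [0.5986 0.2279 0.1476] tilt [-0.014 -0.041] [-0.4 -0.2 -0.3]
```

Request:
arm_command(targets=[1,0,0.8,0,0,1,-0.07,0.74,0,0,1,0,0,0,0])

```text
time_s: 36.1
position: [0.5983, 0.2659, 0.1459]
tcp_rot: [-0.026, 0.999, -0.02, -0.007]
contact_force: [-0.9, 0.2, -0.8]
width: 1.001
grasp_force: 0.0
```

```bash
python3 go.py tray -.084 .031 -35.3;python3 -c "
from bench import ctrl
import cv2
cv2.imwrite('pics/w4.png',ctrl.capture('wrist')['image'][:,:,::-1])"
```

```text
tray -0.084 twist units 0.00 shift units dx -0.05 dy 0.15 dz 4.59 | t 36.10 w 1.001 g 0.0 q6 -1.19 psi -177.0 [0.5983 0.2659 0.1459] tilt [-0.014 -0.041] [-0.9  0.2 -0.8]
```

View pics/w4.png

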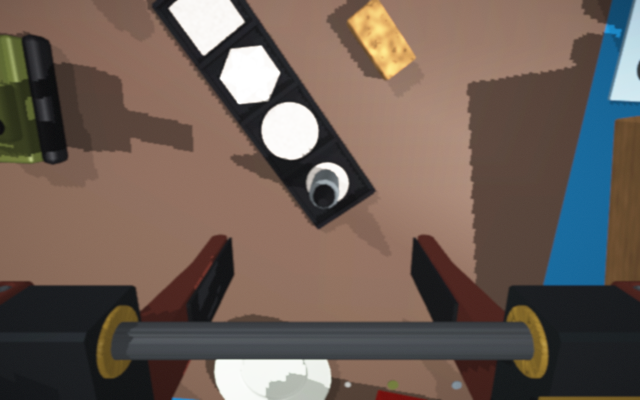

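The wrist view shows the dropper standing alone at (325,188), centred between the jaws, with the other three mats empty. I'll go down and grip it.

Request:
arm_command(targets=[0.8,-0.05,0.15,0.7,0,0.6,0,0,0.8,0,0.5,0,0,0.8,0,0.4,0,0,0.8,0,0.3,0,0,0.8,0,0.2,0,0,0.5,0,0.1,0,0,0.15,0,0,0,0,0,0,-0.2,0,0,0,0,-1,0,0,0,0])

```text
time_s: 37.4
position: [0.5982, 0.2638, 0.0329]
tcp_rot: [-0.025, 0.999, -0.02, -0.007]
contact_force: [-0.8, 0.3, 0.2]
width: 0.324
grasp_force: 0.0
```

Request:
arm_command(targets=[-1,0,0,0,0,-1,0,0,0,0,-1,0,0,0,0,-1,0,0,0,0,-1,0,0,0,0])

```text
time_s: 38.02
position: [0.5981, 0.2637, 0.0327]
tcp_rot: [-0.025, 0.999, -0.02, -0.007]
contact_force: [0.1, -0.0, 5.5]
width: 0.266
grasp_force: 15.0
```

```bash
python3 go.py tray -.084 .031 -35.3; python3 go.py rack .084 .14 0
```

```text
tray -0.084 twist units -0.01 shift units dx 0.01 dy 0.05 dz 0.07 | t 38.02 w 0.266 g 15.0 q6 -1.18 psi -177.1 [0.5981 0.2637 0.0327] tilt [-0.013 -0.041] [ 0.1 -0.   5.5]
rack 0.084 twist units 0.00 shift units dx -0.74 dy -19.57 dz -3.52 | t 38.02 w 0.266 g 15.0 q6 -1.18 psi -177.1 [0.5981 0.2637 0.0327] tilt [-0.013 -0.041] [ 0.1 -0.   5.5]
```

Request:
arm_command(targets=[-1,0,0,-0.3,0,-1,0,0,-0.7,0,-1,0,0,-0.8,0,-1,0,0,-0.8,0,-1,0,0,-0.8,0,-1,0,0,-0.7,0,-1,0,-0.5,0.02,0,-1,0,-0.95,0.03,0,-1,0,-0.95,0.03,0,-1,0,-0.95,0.03,0])

```text
time_s: 39.28
position: [0.603, 0.1817, 0.1345]
tcp_rot: [-0.025, 0.999, -0.021, -0.008]
contact_force: [0.9, 0.7, -0.8]
width: 0.265
grasp_force: 15.0
```

Request:
arm_command(targets=[-1,-0.05,-0.95,0.03,0,-1,-0.05,-0.95,0.03,0,-1,-0.05,-0.95,0.03,0,-1,-0.05,-0.95,0.03,0,-1,-0.05,-0.95,0.03,0,-1,-0.05,-0.95,0.03,0,-1,-0.05,-0.95,0.03,0,-1,-0.05,-0.95,0.03,0,-1,-0.05,-0.95,0.03,0,-1,-0.05,-0.95,0.03,0])

```text
time_s: 40.52
position: [0.6278, -0.0543, 0.1372]
tcp_rot: [-0.025, 0.999, -0.02, -0.007]
contact_force: [0.6, 0.2, -1.3]
width: 0.264
grasp_force: 15.0
```

Request:
arm_command(targets=[-1,-0.05,-0.95,0.03,0,-1,-0.05,-0.95,0.03,0,-1,-0.05,-0.95,0.03,0,-1,-0.05,-0.95,0.03,0,-1,0,-0.95,0.03,0,-1,0,-0.6,0.03,0,-1,0,0,0,0])

```text
time_s: 41.4
position: [0.6394, -0.1871, 0.1378]
tcp_rot: [-0.025, 0.999, -0.02, -0.008]
contact_force: [-0.6, -0.5, -0.2]
width: 0.262
grasp_force: 15.0
```

```bash
python3 go.py rack .084 .14 0
```

```text
rack 0.084 twist units -0.01 shift units dx -0.05 dy -1.32 dz -0.03 | t 41.40 w 0.262 g 15.0 q6 -1.87 psi -177.2 [ 0.6394 -0.1871  0.1378] tilt [-0.014 -0.041] [-0.6 -0.5 -0.2]
```

Request:
arm_command(targets=[-1,0,-0.7,0,0,-1,-0.05,-0.6,0,0,-1,0,0,0,0])

```text
time_s: 41.78
position: [0.6427, -0.2195, 0.1394]
tcp_rot: [-0.025, 0.999, -0.021, -0.007]
contact_force: [0.3, -0.5, -0.7]
width: 0.269
grasp_force: 15.0
```

```bash
python3 go.py rack .084 .031 0
```

```text
rack 0.084 twist units -0.00 shift units dx -0.05 dy 0.16 dz 4.33 | t 41.77 w 0.269 g 15.0 q6 -1.92 psi -177.2 [ 0.6427 -0.2195  0.1394] tilt [-0.014 -0.041] [ 0.3 -0.5 -0.7]
```

Request:
arm_command(targets=[-1,-0.05,0.15,0.7,0,-1,0,0,0.8,0,-1,0,0,0.8,0,-1,0,0,0.8,0,-1,0,0,0.7,0,-1,0,0,0.35,0,-1,0,0,0.08,0,-1,0,0,0,0,-1,0,0,0,0])

```text
time_s: 42.9
position: [0.6426, -0.2191, 0.0343]
tcp_rot: [-0.025, 0.999, -0.021, -0.007]
contact_force: [0.2, 0.3, -0.7]
width: 0.272
grasp_force: 15.0
```

```bash
python3 go.py rack .084 .0305 0
```

```text
rack 0.084 twist units 0.00 shift units dx 0.01 dy -0.03 dz 0.15 | t 42.90 w 0.272 g 15.0 q6 -1.91 psi -177.1 [ 0.6426 -0.2191  0.0343] tilt [-0.013 -0.042] [ 0.2  0.3 -0.7]
```

Request:
arm_command(targets=[-1,0,0,0.06,0,-1,0,0,0.05,0,-1,0,0,0.03,0,-1,0,0,0,0])

```text
time_s: 43.4
position: [0.6424, -0.2192, 0.0307]
tcp_rot: [-0.025, 0.999, -0.021, -0.007]
contact_force: [-0.4, 0.1, 5.4]
width: 0.264
grasp_force: 15.0
```

Request:
arm_command(targets=[1,0,0,0,0,1,0,0,0,0,1,0,0,0,0,1,0,0,0,0,1,0,0,0,0,1,0,0,-0.6,0,1,0,0,-0.9,0,1,0,0,-0.9,0,1,0,0,-0.9,0,1,0,0,-0.9,0])

```text
time_s: 44.65
position: [0.6438, -0.2147, 0.1372]
tcp_rot: [-0.025, 0.999, -0.021, -0.007]
contact_force: [0.4, -0.3, -0.4]
width: 0.997
grasp_force: 0.0
```

Request:
arm_command(targets=[1,0,0.5,-0.5,0,1,0,1,0,0,1,0,1,0,0,1,0,1,0,0,1,0,1,0,0,1,0,1,0,0,1,0,0,0,0])

```text
time_s: 45.52
position: [0.6359, -0.0742, 0.1409]
tcp_rot: [-0.027, 0.999, -0.02, -0.008]
contact_force: [-1.3, -0.1, -0.3]
width: 1.0
grasp_force: 0.0
```

```bash
python3 -c "
from bench import ctrl
import cv2,numpy as np
a=ctrl.capture('scene')['image'][160:250,180:320,::-1];b=ctrl.capture('top')['image'][100:240,340:480,::-1]
cv2.imwrite('pics/s5.png',np.vstack([cv2.resize(a,None,fx=2.6,fy=2.6,interpolation=2),cv2.resize(b,None,fx=2.6,fy=2.6,interpolation=2)]))
s=ctrl.observe();print(s['time_s'],s['position'])"
```

```text
45.625 [ 0.63644477 -0.07624502  0.14137136]
```

View pics/s5.png

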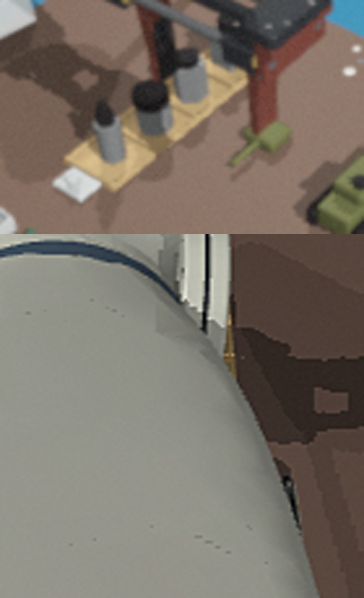

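The scene view shows the dropper (110,135) next to the rack's tab, then the jar (152,108), the hex (190,75) and the square (232,45), all upright in their own wells. The gripper is clear, so I'm handing in.

```bash
python3 -c "
from bench import ctrl
print(ctrl.finish_job())"
```

```text
the job is handed in; nothing more can be done
None
```

All four pots stand upright in the rack in reverse order: square in the well farthest from the tab, then hex, jar, and dropper beside the tab. I handed the job in at about 46 s of the 106 s limit; the hand-in returned no verdict.

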